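# Run a fingertip along an arc of vial stoppers to seat them

### The arm

A 6-joint arm with a two-finger parallel gripper is mounted at the origin on a cart in front of the work surface, level with it; the furniture and walls round the work are solid. World frame = base frame: x ahead of the robot, y to its left, z up, the work surface at z = 0. Lengths are in m, angles in rad, forces in N, time in s.
With the tool pointing down it reaches from about 0.25 to 0.85 m from the base axis. Payload 12.5 kg.
Tool frame: the origin (TCP) lies between the finger pads; the fingertips stand ahead of it and the grasp point (between the pads) lies 11 mm behind it (nose_length is the z of the fingertips in the tool frame, in m); z points along the fingers, y is the line along which they close (so a half turn about z gives the same grasp; the last joint's range is limited). The gripper opens to 93 mm and grips with 3 to 60 N. Pads are 15 mm wide; open, the fingers measure 128 mm over their backs; the gripper's body (75 mm by 188 mm) begins 65 mm behind the grasp point.
Start: joints at [1.152, 0.351, 1.652, -0, 1.139, -0.085], TCP at [0.18, 0.52, 0.227] pointing down, gripper open.
Joint ranges: [-2.75, 2.75], [-0.79, 2.1], [0.01, 2.65], [-1.57, 4.71], [0.07, 3.14], [-2.87, 2.87]. Speed limits (rad/s): [2.22, 2.22, 2.79, 3.14, 3.14, 3.14].

### API

Orientations are given as a unit quaternion [x, y, z, w].
In Python, from cell import sense, grab_frame, camera_model, sign_off, nose_length gives the robot as it stands.
- The arm moves only by the shell command python3 -m pendant 'ROWS' [FORCE]. ROWS is JSON, a list of rows, each a list of 5 numbers: the closure, from -1 (fully open) to 1 (shut), then the shift along the tool's x, y, z in units of 50 mm (1.0 is 50 mm), then the turn about the tool's z in units of 5 degrees (1.0 is 5 degrees). A call has 1 to 5 rows; each row shifts and turns the commanded pose from where the row before left it, along the tool's axes as they then stand; what a row does not reach is not made up. A row lasts 1/8 s, in which the tool goes at most 62.5 mm and 10.7 degrees, less where a joint would pass 70% of its speed; a pose out of reach is approached as far as the arm can. A call is refused whole if a number of a shift passes 1 or a number of a turn 1, either way. A call with a gripper value outside its range is refused whole. The fingers move at their own pace and stop on an object; FORCE is the grip in N (left out, the last holds). Time passes only in rows, so rows that do not move let the fingers close. It gives the time, the measured TCP pose, the force, the opening and the grip force at its end, in the units of the state.
- sense(): the state, without advancing time (a new reading comes with each control period).
- grab_frame(name): name is "side" or "top"; returns the picture (420x560x3 uint8, blue, green, red); there is no depth.
- camera_model(name): a dict with "fx", "fy", "cx", "cy" (pixels), "rvec" (rotation vector, rad) and "tvec" (3), from world to camera coordinates, as OpenCV has them. Camera axes: x right, y down, z forward; pixel columns grow to the right and rows downward; lengths in m; the calibration is good to about 2 mm. A picture is of the moment at which its call begins. camera_model takes no time and is no camera call.
- sign_off(): hands the job in; it is judged then, once.
The state is a dict: "time": time; "joints": joint angles; "dq": joint speeds; "tau": joint torques, N m; "tcp_pos": TCP position; "eef_rot": TCP orientation; "ft_force": force on the tool from outside, world axes, zero at the start; "ft_torque": the same for the moment, N m; "gripper_width": finger opening in m; "grip_force": force on a finger pad.
Only numpy, scipy, OpenCV 4.12 (cv2) and the standard library are available. Lean on these libraries where they do the work, as an engineer would, in place of code of your own. Each camera call takes 0.05 s, during which the arm holds its last target. There are 200 camera calls.

### The job

Close the fingers and run the fingertips lightly along the curved row of six large domed stoppers on the aluminium vial block, starting at the end with the tall post, so that each in turn is pressed fully home. Leave the three small vent plugs standing up as they are, and do not grasp, lift or shove the block or disturb the things around it. Finish with the fingers clear.

Things in the scene. Friction and masses are not known exactly. Their poses are not given: they have to be found in the camera images.
- vial_block: loose plain aluminium vial block on rubber feet, 244 x 104 x 45 mm, about 2 kg. Origin: centre of its underside, on the counter; its x axis runs along its 244 mm length from the end with the tall post (-x) to the other end, its y axis from the long side with the three small plugs towards the side where the row of six bulges out, z up. Its flat top is 45 mm above the counter
- post_top (a point): centre of the top of the tall steel post fixed in the block (11 to 18 mm diameter, its top 31 mm above the block's top). It marks the end where the row of six begins; it stands about 36 mm from the first stopper
- stopper0_top (a point): top centre of the first (next to the tall post) of the six large domed grey stoppers. The six stand 36 mm apart along an arc of 138 mm radius on the block's top. Each is a shallow cone 26 mm in diameter and 8 mm high (flank about 33 degrees). Its top stands up to 14 mm above the block's top when raised and 8 mm above it when home, its rim then flush on the block
- stopper0 (a joint): how far the first (next to the tall post) domed stopper is pushed in: 0 = fully raised, 0.006 m = fully home against a hard stop. It takes about 1.5 N, has no spring and stays where it is left. Starts between 0 and 0.0015
- stopper1_top (a point): top centre of the second of the six large domed grey stoppers. The six stand 36 mm apart along an arc of 138 mm radius on the block's top. Each is a shallow cone 26 mm in diameter and 8 mm high (flank about 33 degrees). Its top stands up to 14 mm above the block's top when raised and 8 mm above it when home, its rim then flush on the block
- stopper1 (a joint): how far the second domed stopper is pushed in: 0 = fully raised, 0.006 m = fully home against a hard stop. It takes about 1.5 N, has no spring and stays where it is left. Starts between 0 and 0.0015
- stopper2_top (a point): top centre of the third of the six large domed grey stoppers. The six stand 36 mm apart along an arc of 138 mm radius on the block's top. Each is a shallow cone 26 mm in diameter and 8 mm high (flank about 33 degrees). Its top stands up to 14 mm above the block's top when raised and 8 mm above it when home, its rim then flush on the block
- stopper2 (a joint): how far the third domed stopper is pushed in: 0 = fully raised, 0.006 m = fully home against a hard stop. It takes about 1.5 N, has no spring and stays where it is left. Starts between 0 and 0.0015
- stopper3_top (a point): top centre of the fourth of the six large domed grey stoppers. The six stand 36 mm apart along an arc of 138 mm radius on the block's top. Each is a shallow cone 26 mm in diameter and 8 mm high (flank about 33 degrees). Its top stands up to 14 mm above the block's top when raised and 8 mm above it when home, its rim then flush on the block
- stopper3 (a joint): how far the fourth domed stopper is pushed in: 0 = fully raised, 0.006 m = fully home against a hard stop. It takes about 1.5 N, has no spring and stays where it is left. Starts between 0 and 0.0015
- stopper4_top (a point): top centre of the fifth of the six large domed grey stoppers. The six stand 36 mm apart along an arc of 138 mm radius on the block's top. Each is a shallow cone 26 mm in diameter and 8 mm high (flank about 33 degrees). Its top stands up to 14 mm above the block's top when raised and 8 mm above it when home, its rim then flush on the block
- stopper4 (a joint): how far the fifth domed stopper is pushed in: 0 = fully raised, 0.006 m = fully home against a hard stop. It takes about 1.5 N, has no spring and stays where it is left. Starts between 0 and 0.0015
- stopper5_top (a point): top centre of the sixth and last (farthest from the post) of the six large domed grey stoppers. The six stand 36 mm apart along an arc of 138 mm radius on the block's top. Each is a shallow cone 26 mm in diameter and 8 mm high (flank about 33 degrees). Its top stands up to 14 mm above the block's top when raised and 8 mm above it when home, its rim then flush on the block
- stopper5 (a joint): how far the sixth and last (farthest from the post) domed stopper is pushed in: 0 = fully raised, 0.006 m = fully home against a hard stop. It takes about 1.5 N, has no spring and stays where it is left. Starts between 0 and 0.0015
- vent0_top (a point): top centre of one of the three small flat-topped grey vent plugs (12 mm diameter, top 10 mm above the block's top when raised). They stand on the hollow side of the arc, at least 50 mm from the stoppers, and must stay raised
- vent0 (a joint): how far this vent plug is pushed in: 0 = raised (as it starts), 0.006 m = pushed in; moves under about 1.5 N and stays
- vent1_top (a point): top centre of one of the three small flat-topped grey vent plugs (12 mm diameter, top 10 mm above the block's top when raised). They stand on the hollow side of the arc, at least 50 mm from the stoppers, and must stay raised
- vent1 (a joint): how far this vent plug is pushed in: 0 = raised (as it starts), 0.006 m = pushed in; moves under about 1.5 N and stays
- vent2_top (a point): top centre of one of the three small flat-topped grey vent plugs (12 mm diameter, top 10 mm above the block's top when raised). They stand on the hollow side of the arc, at least 50 mm from the stoppers, and must stay raised
- vent2 (a joint): how far this vent plug is pushed in: 0 = raised (as it starts), 0.006 m = pushed in; moves under about 1.5 N and stays
- brown_bottle: brown round bottle with a black cap, 46 mm diameter, 105 mm high; stands on the counter beside the work, not to be disturbed. Origin: centre of its underside
- small_bottle: small white round bottle with a cap, 24 mm diameter, 44 mm high; stands on the counter beside the work, not to be disturbed. Origin: centre of its underside
- beaker: empty beaker, 72 mm diameter, 87 mm high; stands on the counter beside the work, not to be disturbed. Origin: centre of its underside
- carton: folded carton, 62 x 90 x 50 mm; stands on the counter beside the work, not to be disturbed. Origin: centre of its underside

How it is judged:
On the way, in this order (a step that is already met when the one before it is completed fails the run):
1. the first (next to the tall post) domed stopper is pressed home, the next one not yet (value of joint stopper0 above 0.0045 m and not (value of joint stopper1 above 0.0045 m)), for 0.05 s.
2. the second domed stopper is pressed home, the next one not yet (value of joint stopper1 above 0.0045 m and not (value of joint stopper2 above 0.0045 m)), for 0.05 s.
3. the third domed stopper is pressed home, the next one not yet (value of joint stopper2 above 0.0045 m and not (value of joint stopper3 above 0.0045 m)), for 0.05 s.
4. the fourth domed stopper is pressed home, the next one not yet (value of joint stopper3 above 0.0045 m and not (value of joint stopper4 above 0.0045 m)), for 0.05 s.
5. the fifth domed stopper is pressed home, the next one not yet (value of joint stopper4 above 0.0045 m and not (value of joint stopper5 above 0.0045 m)), for 0.05 s.
6. the sixth and last (farthest from the post) domed stopper is pressed home (value of joint stopper5 above 0.0045 m), for 0.05 s.
At the end, for the whole second after the job is handed in: all six domed stoppers are within 1.5 mm of fully home, pressed in order from the post's end; the three vent plugs are still raised (within 2 mm); the block stands flat, at rest, within 20 mm of where it was (value of joint each of stopper0, stopper1, stopper2, stopper3, stopper4, stopper5 above 0.0045 m and value of joint each of vent0, vent1, vent2 below 0.002 m and distance of vial_block from where it was at the start of the episode below 0.02 m and angle between vial_block's own z axis and vertical below 0.05 rad and linear speed of vial_block below 0.01 m/s); the robot touches nothing.
It fails at once if a vent plug is pushed in by more than 2 mm (value of joint any of vent0, vent1, vent2 above 0.002 m).
It fails at once if the block is shoved or lifted by more than 20 mm, or tipped (distance of vial_block from where it was at the start of the episode above 0.02 m or angle between vial_block's own z axis and vertical above 0.1 rad).
It fails at once if the fingers bear on the block or its stoppers with more than 40 N (contact force between the fingers and vial_block above 40 N).
It fails at once if a thing beside the work is moved by more than 20 mm (distance of any of brown_bottle, small_bottle, beaker, carton from where it was at the start of the episode above 0.02 m).
It also fails if it takes over 38 s, if anything falls off the work surface, if the arm or the gripper's body presses on something with over 40 N, if the wrist force passes 120 N, or if a joint passes its speed limit or range.

## Working session

There is one attempt and no reset: what is moved stays moved. The work goes in short steps, Python scripts to look and compute and a shell command to move; the robot and the scene stay as the last step left them, time stands still between calls to the robot, and variables do not carry over. Pictures are saved under pics/ and viewed, at most 10 in all, crops included, and the job is handed in when it is done.

```bash
mkdir -p pics
python3 - <<'E'
from cell import *
import cv2
for n in("top","side"):
    cv2.imwrite(f"pics/{n}0.png",grab_frame(n)); print(n,camera_model(n))
s=sense();print(nose_length if not callable(nose_length) else nose_length());print(s)
E
```

```text
top {'fx': 413.6881917466895, 'fy': 413.6881917466895, 'cx': 277.59300550826816, 'cy': 216.14445948006903, 'rvec': array([ 2.15505535, -2.18294322,  0.03929569]), 'tvec': array([0.17778556, 0.59227501, 0.97203893])}
side {'fx': 427.00616911320157, 'fy': 427.00616911320157, 'cx': 274.0602216564437, 'cy': 212.04532471757187, 'rvec': array([ 1.9384494 , -0.33423493,  0.23402726]), 'tvec': array([-0.51481039,  0.19770369,  0.67506123])}
0.008
{'time': 0.1, 'joints': array([ 1.15236713e+00,  3.51206664e-01,  1.65232883e+00,  1.95101628e-05,
        1.13907911e+00, -8.46043664e-02]), 'dq': array([-2.43287850e-03, -2.48326364e-03, -8.91884910e-04,  1.54636648e-05,
       -8.76913317e-04, -1.58679737e-04]), 'tau': array([-2.17625829e-04, -4.98029709e+01, -2.85701591e+01,  6.99909660e-02,
        2.39579013e-02, -2.79801696e-05]), 'tcp_pos': array([0.18007083, 0.5193878 , 0.22615382]), 'eef_rot': array([ 1.66142479e-01,  9.86101625e-01, -4.92692651e-04, -1.35747141e-04]), 'ft_force': array([ 0.25882264, -0.6414682 , -0.38390303]), 'ft_torque': array([0.03041255, 0.03071396, 0.02231804]), 'grip_force': 0.0, 'gripper_width': 0.09298535943634881}
```

View pics/top0.png

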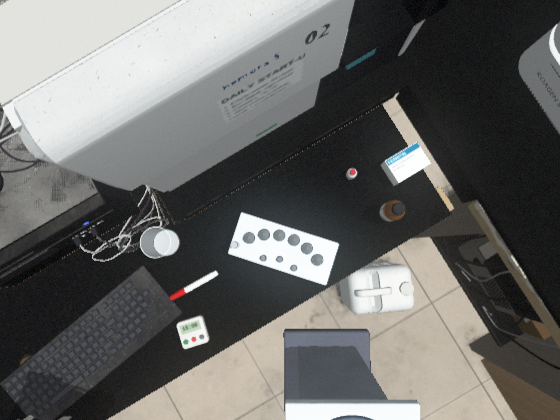

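View pics/side0.png

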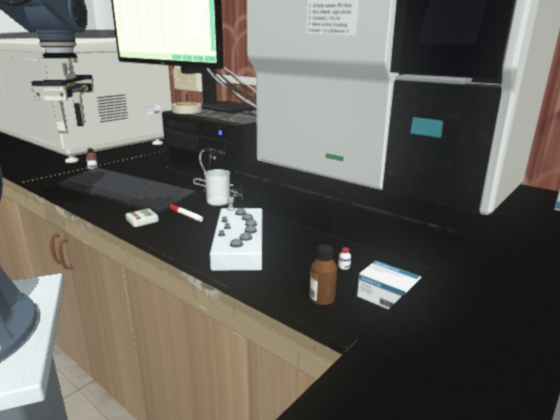

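The top picture shows the block at about (285,248), with the post near (235,245) at its left end, the stoppers arching from (249,238) to (317,260), and the vents at (263,258), (279,259) and (293,268). The beaker is close to the post end at (160,242). Next I'll enlarge both views.

Run:
```python
import cv2,numpy as np
from cell import *
a=cv2.imread("pics/top0.png")[202:292,222:347];cv2.imwrite("pics/topc.png",cv2.resize(a,None,fx=6,fy=6,interpolation=cv2.INTER_CUBIC))
a=cv2.imread("pics/side0.png")[190:280,200:275];cv2.imwrite("pics/sidec.png",cv2.resize(a,None,fx=6,fy=6,interpolation=cv2.INTER_CUBIC))
m=camera_model("top");K=np.array([[m['fx'],0,m['cx']],[0,m['fy'],m['cy']],[0,0,1]])
R=cv2.Rodrigues(m['rvec'])[0];print(-R.T@m['tvec'])
print(cv2.projectPoints(np.array([[0,0,0],[.5,0,0],[.5,.2,0],[.18,.52,.22]]),m['rvec'],m['tvec'],K,None)[0][:,0])
```

```text
[0.52432761 0.13666802 1.01669046]
[[353.25642375 468.209651  ]
 [348.21958508 254.56632538]
 [266.21014972 255.45678867]
 [ 91.82236278 429.95565588]]
```

View pics/topc.png

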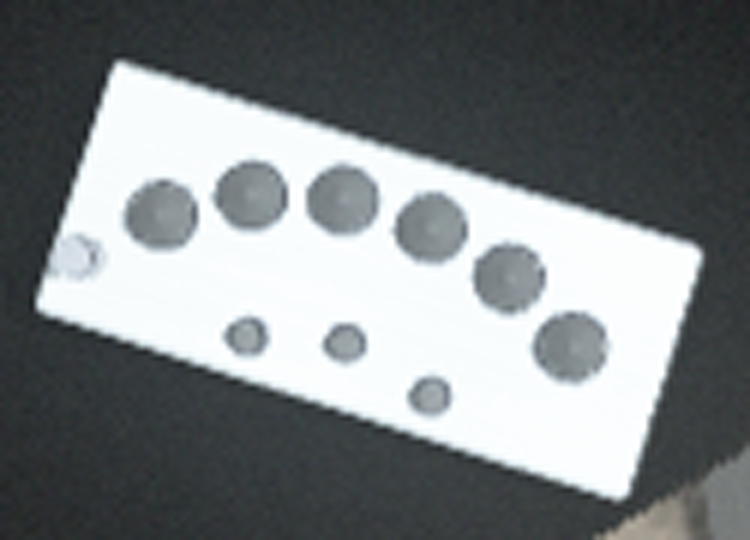

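View pics/sidec.png

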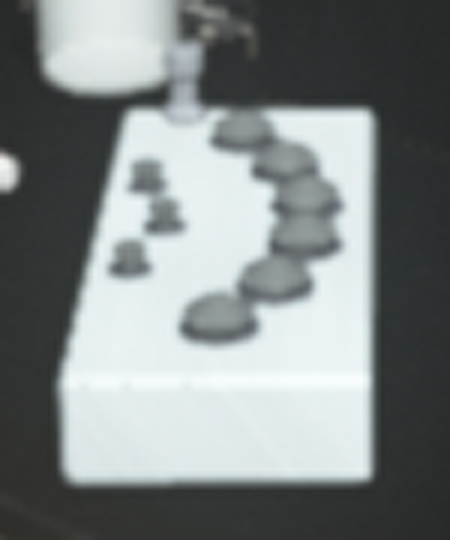

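The crops show the block corners, the six stopper discs, the post top and the vents clearly, and the side view agrees with the top one. Now I'll solve for the poses.

```bash
cat > h.py <<'E'
import cv2,numpy as np
from cell import *
from scipy.spatial.transform import Rotation as Rn
def ray(n,uv,z):
    m=camera_model(n);K=np.array([[m['fx'],0,m['cx']],[0,m['fy'],m['cy']],[0,0,1]])
    R=cv2.Rodrigues(m['rvec'])[0];c=-R.T@m['tvec']
    d=R.T@np.linalg.inv(K)@np.r_[uv,1];return (c+d*(z-c[2])/d[2])[:2]
def to(p,q=None):  # shift in row units from q (default measured tcp) to p
    s=sense();q=s['tcp_pos'] if q is None else np.array(q)
    return Rn.from_quat(s['eef_rot']).inv().apply(np.array(p)-q)/.05
E
python3 - <<'E'
from h import *
np.set_printoptions(precision=4,suppress=True)
f=lambda u,z:ray("top",np.array([222,202])+(np.array(u)+.5)/6-.5,z)
C=np.array([f(u,.045) for u in[(118,60),(704,247),(625,500),(37,308)]])
S=np.array([f(u,.050) for u in[(161,214),(252,195),(343,200),(431,228),(510,278),(571,347)]])
V=np.array([f(u,.055) for u in[(247,336),(346,343),(430,396)]])
P=f((75,257),.076)
c=C.mean(0);ex=C[1]+C[2]-C[0]-C[3];print("len",np.linalg.norm(ex)/2,np.linalg.norm(C[0]-C[3]));ex/=np.linalg.norm(ex)
ey=np.array([-ex[1],ex[0]]);print("c",c,"yaw",np.degrees(np.arctan2(ex[1],ex[0])),"post",P)
for n,A in(("S",S),("V",V),("P",[P])):print(n,"\n",np.c_[A,(np.array(A)-c)@np.c_[ex,ey]])
print("gaps",np.linalg.norm(np.diff(S,axis=0),axis=1),np.linalg.norm(S[0]-P))
R=Rn.from_quat(sense()['eef_rot']).as_matrix();print(R)
print("units",to(np.r_[S[0],.12]));
for i in range(5):print(R.T@np.r_[S[i+1]-S[i],0]/.05)
print("beaker",ray("top",(160,242),.08),"brown",ray("top",(394,209),.1))
E
```

```text
len 0.24067412942858096 0.10230025105361767
c [0.5183 0.1574] yaw -108.50017237056777 post [0.5277 0.2683]
S 
 [[ 0.5441  0.2382 -0.0848 -0.0012]
 [ 0.5511  0.2026 -0.0532  0.0167]
 [ 0.5487  0.1671 -0.0188  0.0257]
 [ 0.5374  0.133   0.0171  0.0258]
 [ 0.5176  0.1027  0.0521  0.0167]
 [ 0.4908  0.0796  0.0825 -0.0014]]
V 
 [[ 0.4965  0.2047 -0.0379 -0.0357]
 [ 0.4934  0.1664 -0.0007 -0.0265]
 [ 0.4728  0.1343  0.0363 -0.0359]]
P 
 [[ 0.5277  0.2683 -0.1082 -0.0264]]
gaps [0.0363 0.0356 0.0359 0.0362 0.0354] 0.034322079958811647
[[-0.9448  0.3277 -0.0004]
 [ 0.3277  0.9448 -0.0009]
 [ 0.0001 -0.001  -1.    ]]
units [-8.7215 -2.9257  2.1251]
[-0.3651 -0.6278  0.0006]
[-0.1873 -0.686   0.0007]
[-0.0098 -0.7181  0.0007]
[ 0.1739 -0.7022  0.0007]
[ 0.3562 -0.6124  0.0007]
beaker [0.5351 0.4376] brown [ 0.6013 -0.0893]
```

```bash
python3 -m pendant '[[1,-0.8,-0.3,0,0],[1,-0.8,-0.3,0,0],[1,-0.8,-0.3,0,0],[1,-0.8,-0.3,0,0],[1,-0.8,-0.3,0,0]]' 10
python3 -m pendant '[[1,-0.8,-0.3,0,0],[1,-0.8,-0.3,0,0.0],[1,-0.8,-0.3,0.4,0],[1,-0.8,-0.3,0.6,0],[1,-0.8,-0.2,0.6,0]]'
python3 -m pendant '[[1,-0.7,0,0.3,0],[1,0,0,0.2,0],[1,0,0,0,0],[1,0,0,0,0]]'
python3 -c "
from h import *
s=sense();print(s['tcp_pos'],s['eef_rot'],s['ft_force'],to([.5441,.2382,.0615]))
cv2.imwrite('pics/side1.png',cv2.resize(grab_frame('side')[110:290,150:360],None,fx=3,fy=3))"
```

```text
time: 0.72
tcp_pos: [0.3454, 0.3822, 0.2265]
eef_rot: [0.166, 0.986, -0.0, -0.0]
ft_force: [0.3, 0.4, -0.2]
gripper_width: 0.0477
grip_force: 0.0
time: 1.35
tcp_pos: [0.5115, 0.2504, 0.1456]
eef_rot: [0.166, 0.986, -0.0, -0.0]
ft_force: [0.7, 0.9, -0.6]
gripper_width: 0.001
grip_force: 0.0
time: 1.85
tcp_pos: [0.543, 0.2408, 0.1223]
eef_rot: [0.166, 0.986, 0.0, 0.0]
ft_force: [-0.4, 0.8, -1.2]
gripper_width: 0.0004
grip_force: 0.0
[0.54304555 0.24076436 0.12227665] [1.65632183e-01 9.86187573e-01 1.29742276e-04 1.81723767e-04] [-0.36324457  0.83929301 -1.17086569] [-0.03630336 -0.04196793  1.21553132]
```

View pics/side1.png

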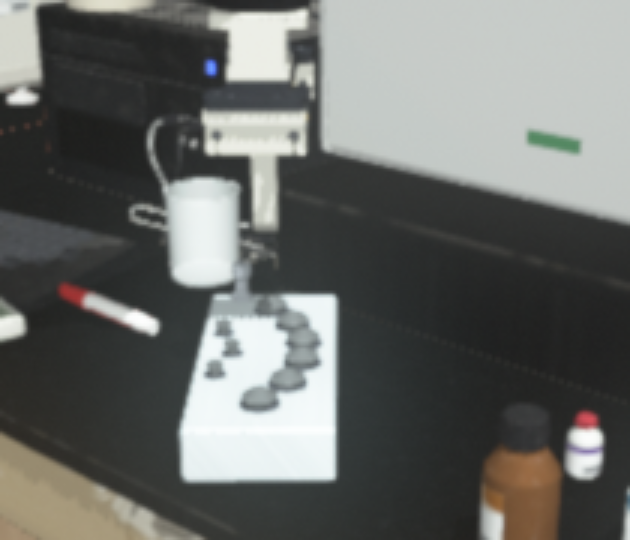

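The closed, narrow fingers are above stopper 0 at about (265,230) in the crop, clear of the post at (243,285) and of the beaker. I'll descend onto stopper 0.

```bash
python3 -m pendant '[[1,-0.04,-0.07,0.4,0],[1,0,0,0.4,0],[1,0,0,0.2,0],[1,0,0,0,0]]'
python3 -m pendant '[[1,0,0,0.08,0],[1,0,0,0.06,0],[1,0,0,0.04,0],[1,0,0,0,0],[1,0,0,0,0]]'
python3 -c "
from h import *
print(sense()['tcp_pos'],sense()['ft_force'])"
```

```text
time: 2.4
tcp_pos: [0.5441, 0.2364, 0.0717]
eef_rot: [0.166, 0.986, -0.0, -0.0]
ft_force: [0.1, -1.4, 0.2]
gripper_width: 0.0002
grip_force: 0.0
time: 3.02
tcp_pos: [0.5444, 0.2361, 0.0627]
eef_rot: [0.166, 0.986, -0.0, -0.0]
ft_force: [0.8, -0.5, 0.4]
gripper_width: 0.0003
grip_force: 0.3
[0.54440589 0.23612364 0.06268757] [ 0.82102153 -0.53973871  0.40006352]
```

```bash
python3 -m pendant '[[1,0,0,0.016,0],[1,0,0,0,0],[1,0,0,0,0]]'
python3 -m pendant '[[1,0,0,0.01,0],[1,0,0,0,0],[1,0,0,0,0]]'
python3 -c "
from h import *
print(sense()['tcp_pos'],sense()['ft_force'])"
```

```text
time: 3.4
tcp_pos: [0.5444, 0.2361, 0.0619]
eef_rot: [0.166, 0.986, 0.0, 0.0]
ft_force: [1.0, 0.2, 0.2]
gripper_width: 0.0001
grip_force: 0.5
time: 3.78
tcp_pos: [0.5444, 0.2362, 0.0613]
eef_rot: [0.166, 0.986, -0.0, -0.0]
ft_force: [0.4, -1.0, 1.3]
gripper_width: 0.0003
grip_force: 0.5
[0.54438298 0.23618318 0.06131802] [ 0.44045249 -0.96233277  1.33685278]
```

```bash
python3 -m pendant '[[1,-0.07,-0.12,0,0],[1,-0.07,-0.12,0,0],[1,-0.07,-0.12,0,0],[1,-0.07,-0.12,0,0],[1,-0.07,-0.12,0,0]]'
python3 -m pendant '[[1,0,0,0,0],[1,0,0,0,0]]'
python3 -c "
from h import *
print(sense()['tcp_pos'],sense()['ft_force'],to([.5511,.2026,.0613]))
cv2.imwrite('pics/side2.png',cv2.resize(grab_frame('side')[170:280,190:300],None,fx=5,fy=5,interpolation=2))"
```

```text
time: 4.4
tcp_pos: [0.5512, 0.2015, 0.0614]
eef_rot: [0.166, 0.986, -0.0, -0.0]
ft_force: [-0.8, 0.9, 1.3]
gripper_width: 0.0007
grip_force: 0.5
time: 4.65
tcp_pos: [0.5511, 0.2019, 0.0613]
eef_rot: [0.166, 0.986, -0.0, -0.0]
ft_force: [0.8, -1.2, 1.3]
gripper_width: 0.0001
grip_force: 0.7
[0.55110481 0.2019302  0.06133151] [ 0.78086868 -1.2464475   1.33418146] [0.00448063 0.01262491 0.00062691]
```

View pics/side2.png

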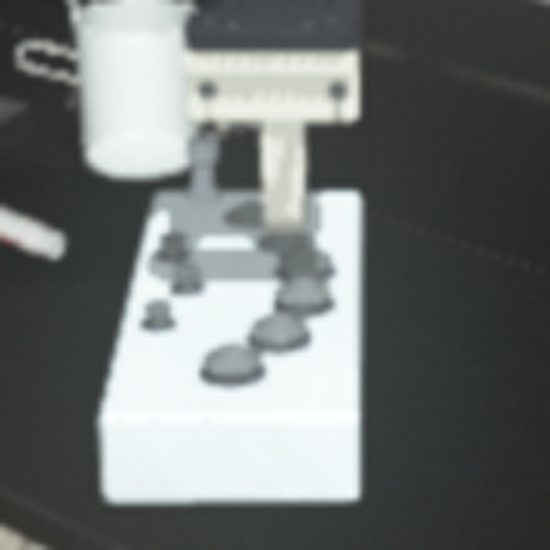

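Stopper 0 at (245,213) sits flush, stopper 1 is under the tip at (285,230), and the block hasn't moved. I'll continue along the arc with a short rest on each stopper.

```bash
python3 -m pendant '[[1,-0.04,-0.17,0.002,0],[1,-0.05,-0.17,0,0],[1,-0.05,-0.17,0,0],[1,-0.04,-0.17,0,0],[1,0,0,0,0]]'
python3 -c "
from h import *
print(sense()['ft_force'],to([.5487,.1671,.0613]))"
python3 -m pendant '[[1,0,-0.18,0.0,0],[1,0,-0.18,0,0],[1,0,-0.18,0,0],[1,0,-0.18,0,0],[1,0,0,0,0]]'
python3 -c "
from h import *
print(sense()['ft_force'],to([.5374,.1330,.0613]))"
```

```text
time: 5.32
tcp_pos: [0.5484, 0.1661, 0.0613]
eef_rot: [0.166, 0.986, -0.0, -0.0]
ft_force: [-0.4, -1.1, 1.7]
gripper_width: 0.0004
grip_force: 0.7
[-0.38849255 -1.11902895  1.70644705] [ 0.00031197  0.02036269 -0.00092678]
time: 5.95
tcp_pos: [0.5363, 0.1322, 0.0612]
eef_rot: [0.166, 0.986, -0.0, -0.0]
ft_force: [-0.2, -0.7, 1.4]
gripper_width: 0.0008
grip_force: 0.6
[-0.24853968 -0.73597279  1.35283098] [-0.0146273   0.02215381 -0.00137565]
```

```bash
python3 -m pendant '[[1,0.04,-0.17,0,0],[1,0.04,-0.17,0,0],[1,0.04,-0.17,0,0],[1,0.04,-0.17,0,0],[1,0,0,0,0]]'
python3 -c "
from h import *
print(sense()['ft_force'],to([.5176,.1027,.0613]))"
python3 -m pendant '[[1,0.08,-0.14,0.0,0],[1,0.09,-0.15,0,0],[1,0.09,-0.15,0,0],[1,0.09,-0.15,0,0],[1,0,0,0,0]]'
python3 -m pendant '[[1,0,0,0,0],[1,0,0,0,0]]'
python3 -c "
from h import *
print(sense()['ft_force'],to([.4908,.0796,.0613]))"
```

```text
time: 6.58
tcp_pos: [0.5175, 0.1029, 0.0613]
eef_rot: [0.166, 0.986, -0.0, -0.0]
ft_force: [-0.8, -0.2, 1.5]
gripper_width: 0.0003
grip_force: 0.5
[-0.79842166 -0.15046851  1.49578416] [-0.00237644 -0.0027513  -0.00095913]
time: 7.2
tcp_pos: [0.4911, 0.0809, 0.0612]
eef_rot: [0.166, 0.986, -0.0, -0.0]
ft_force: [-1.3, -0.8, 0.6]
gripper_width: 0.0005
grip_force: 0.6
time: 7.45
tcp_pos: [0.4918, 0.0814, 0.0612]
eef_rot: [0.166, 0.986, -0.0, -0.0]
ft_force: [0.2, -1.3, 1.3]
gripper_width: 0.0009
grip_force: 0.7
[ 0.19763982 -1.26922504  1.29220473] [ 0.00676825 -0.04073188 -0.00245886]
```

```bash
python3 -m pendant '[[1,0.04,-0.07,0,0],[1,0,0,0,0],[1,0,0,-0.3,0],[1,0,0,-0.8,0],[1,0,0,-0.8,0]]'
python3 -m pendant '[[1,0.8,0,-0.5,0],[1,0.8,0,0,0],[1,0.8,0,0,0],[1,0.4,0,0,0],[1,0,0,0,0]]'
python3 -c "
from h import *
cv2.imwrite('pics/side3.png',cv2.resize(grab_frame('side')[190:280,195:285],None,fx=6,fy=6,interpolation=2))
cv2.imwrite('pics/top3.png',grab_frame('top'))"
```

```text
time: 8.07
tcp_pos: [0.4886, 0.0787, 0.1582]
eef_rot: [0.166, 0.986, 0.0, 0.0]
ft_force: [-0.8, -0.1, -0.7]
gripper_width: 0.0004
grip_force: 0.0
time: 8.7
tcp_pos: [0.3564, 0.1249, 0.1819]
eef_rot: [0.166, 0.986, 0.0, 0.001]
ft_force: [0.6, 0.3, 0.9]
gripper_width: 0.0006
grip_force: 0.0
```

View pics/side3.png

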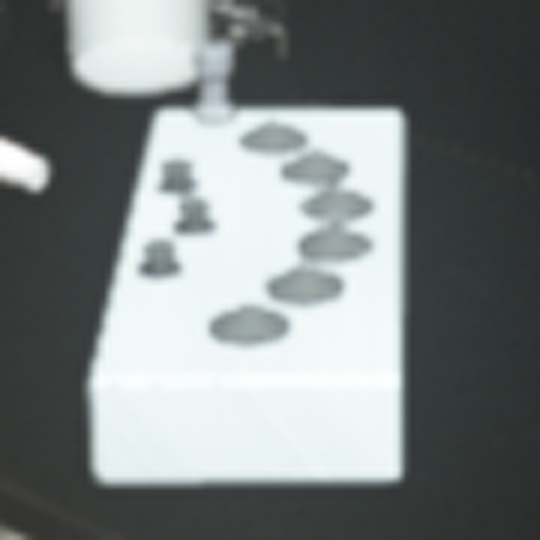

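View pics/top3.png

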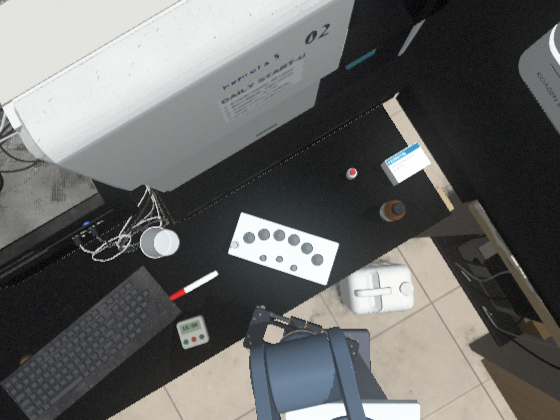

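All six stoppers, from (273,138) to (249,326) in the side crop, sit flush. The three vents at (177,177), (195,216) and (159,259) are still raised. The block and the objects around it are unmoved, and the fingers are clear.

```bash
python3 -c "
from cell import *
print(sign_off())"
```

```text
the job is handed in; nothing more can be done
None
```

I pressed all six stoppers home in order from the post end and handed the job in at about 9 s. The last pictures show the vent plugs still raised, the block and the things around it where they were, and the fingers clear; no verdict came back.

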